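Cedar balls into the valet drawer

ROBOT

A 7-joint arm with a two-finger parallel gripper is mounted at the origin on the work surface. World frame = base frame: x ahead of the robot, y to its left, z up, the work surface at z = 0. Lengths are in m, angles in degrees, forces in N, time in s.
With the tool pointing down it reaches from about 0.425 to 0.875 m from the base axis. Payload 4.7 kg.
Tool frame: the origin (TCP) lies on the centre line of the jaws, within the pads' length; the fingertips stand 17 mm ahead of it and the grasp point (between the pads) lies 2 mm behind it; z points along the fingers, y is the line along which they close (so a half turn about z gives the same grasp; the last joint's range is limited). The gripper opens to 87 mm and grips with 3 to 60 N. Pads are 19 mm wide; open, the fingers measure 117 mm over their backs; the gripper's body (75 mm by 190 mm) begins 51 mm behind the grasp point.
Start: joints at [64.349, 18.392, -4.016, 83.108, 1.295, 78.541, -3.26], TCP at [0.29, -0.582, 0.24] pointing down, gripper open.
Joint ranges: [-163.93, 163.93], [-17.29, 119.83], [-79.2, 71.16], [3.27, 140.29], [-89.18, 269.18], [5.43, 117.66], [-154.24, 154.24]. Speed limits (degrees/s): [147.25, 147.25, 180, 180, 180, 180, 180].

INTERFACE

Orientations are given as [roll, pitch, yaw] about the fixed x, y, z axes, in that order (R = Rz(yaw) Ry(pitch) Rx(roll)).
In Python, from cell import env, read_camera gives the robot as it stands.
- The arm moves only by the shell command python3 -m jog 'ROWS' [FORCE]. ROWS is JSON, a list of rows, each a list of 5 numbers: the opening, from 0 (shut) to 1 (fully open), then the shift along the tool's x, y, z each as a share of 0.02 m, from -1 to 1, then the turn about the tool's z as a share of 45 degrees, from -1 to 1. In form: [[gripper, x, y, z, yaw], ...]. A call has 1 to 12 rows; each row shifts and turns the commanded pose from where the row before left it, along the tool's axes as they then stand; what a row does not reach is not made up. A row lasts 1/12 s, in which the tool goes at most 41.7 mm and 7.16 degrees, less where a joint would pass 70% of its speed; a pose out of reach is approached as far as the arm can. A call with a number of a shift or a turn outside -1 to 1 is refused whole. A call with a gripper value outside its range is refused whole. The fingers move at their own pace and stop on an object; FORCE is the grip in N (left out, the last holds). Time passes only in rows, so rows that do not move let the fingers close. It gives the time, the measured TCP pose, the force, the opening and the grip force at its end, in the units of the state.
- env.get_obs(): the state, without advancing time (a new reading comes with each control period).
- read_camera(name): name is "scene" or "side" or "wrist"; returns a dict with "color" (400x640x3 uint8, red, green, blue), "range_z" (400x640 float32, m along the optical axis (not along the pixel's ray), 0 where there is no reading), "mtx" (3x3 intrinsics, pixels), "world_from_camera" (4x4, takes a point from camera to world coordinates); the wrist camera has in their place "T_tool_cam" (4x4, takes a point from camera to tool coordinates, whose origin is the TCP and whose axes are the flange's). Camera axes: x right, y down, z forward; pixel columns grow to the right and rows downward; lengths in m; the calibration is good to about 2 mm. A picture is of the moment at which its call begins: read the wrist's pose just before it.
- env.sign_off(): hands the job in; it is judged then, once.
The state is a dict: "time_s": time; "qpos": joint angles; "joint_velocities": joint speeds; "effort": joint torques, N m; "tool_pos": TCP position; "tool_rot": TCP orientation; "force": force on the tool from outside, world axes, zero at the start; "wrist_torque": the same for the moment, N m; "grip_width": finger opening in m; "grasp_force": force on a finger pad.
Only numpy, scipy, OpenCV 4.12 (cv2) and the standard library are available. Lean on these libraries where they do the work, as an engineer would, in place of code of your own. Each camera call takes 0.05 s, during which the arm holds its last target. There are 200 camera calls.

TASK

Put the cedar balls away: tip all five out of the steel pot into the chest's open drawer, stand the empty pot upright back on the round blue coaster with its foot wholly on it, and push the drawer fully shut. Leave the watch case, the polish tin and the shoe brush where they are.

Things in the scene. Friction and masses are not known exactly. Their poses are not given: they have to be found in the camera images.
- pot: open steel pot, flared: outside radius 42 mm at its flat foot, 72 mm at the rim, 55 mm high, wall 4 mm, floor 5 mm, 0.16 to 0.26 kg. Origin: centre of its underside; z up out of the mouth; its handle sticks out along its own -x. Starts upright on the coaster with the five balls in it; they roll out once it is tipped past about 60 degrees, 85 to 90 empties it
- pot_handle (a point): grip point in the middle of the pot's straight black handle, 100 mm from the pot's axis along the pot's -x, 43 mm above the foot. The handle is a bar running radially (along the pot's x), 14 mm wide (along the pot's y, the way to squeeze it), 22 mm tall, its free end 128 mm from the pot's axis; nothing under it
- pot_rim (a point): centre of the pot's mouth, in the plane of the rim, 55 mm above the foot
- coaster: round blue coaster, radius 70 mm, 6 mm thick, fixed to the counter, left or right of the chest. Origin: centre of its underside, on the counter
- chest_front (a point): middle of the front top edge of the shell of a dark wooden valet chest, 280 mm deep (x), 270 mm wide (y), 110 mm high, fixed to the counter. Axes of the chest: its -x faces the robot side and is the way the drawer slides out; this point is 110 mm above the counter
- drawer (a joint): how far the chest's only drawer is pulled out, in m: 0 fully shut, 0.198 the stop. It slides with a little friction (about 1 N) and stays where it is left
- drawer_edge (a point): middle of the front edge of the drawer's inner floor, against the front board, 22 mm above the counter; moves with the drawer, axes as the chest. The tray inside reaches 235 mm from here along +x and 114 mm to either side along y; side walls to 88 mm above the counter, the 15 mm thick front board to 98 mm. Only the part in front of the chest's shell is uncovered
- drawer_handle (a point): middle of the drawer's steel bar handle: 11 mm round bar, 120 mm long along the chest's y, 35 mm in front of the drawer's front board, 72 mm above the counter; it may be pushed straight along the chest's +x to shut the drawer
- ball0_center (a point): centre of one of five brown cedar balls, 28 mm across, 12 g, lying in the pot at the start
- ball1_center (a point): centre of one of five brown cedar balls, 28 mm across, 12 g, lying in the pot at the start
- ball2_center (a point): centre of one of five brown cedar balls, 28 mm across, 12 g, lying in the pot at the start
- ball3_center (a point): centre of one of five brown cedar balls, 28 mm across, 12 g, lying in the pot at the start
- ball4_center (a point): centre of one of five brown cedar balls, 28 mm across, 12 g, lying in the pot at the start
- watch_case: closed wooden watch case 122 x 102 x 62 mm, bystander. Origin: centre of its underside
- polish_tin: flat round metal tin with a pale top, radius 36 mm, 26 mm high, bystander. Origin: centre of its underside
- shoe_brush: shoe brush 150 x 50 x 42 mm, bystander. Origin: centre of its underside

How it is judged:
By the outcome, as a careful person would: the job done as asked, in the order asked, and still so for the second after the job is handed in, with the robot touching nothing.
It also fails if it takes over 72 s, if anything falls off the work surface, if the arm or the gripper's body presses on something with over 40 N, if the wrist force passes 120 N, or if a joint passes its speed limit or range.

## Working session

There is one attempt and no reset: what is moved stays moved. The work goes in short steps, Python scripts to look and compute and a shell command to move; the robot and the scene stay as the last step left them, time stands still between calls to the robot, and variables do not carry over. Pictures are saved under pics/ and viewed, at most 10 in all, crops included, and the job is handed in when it is done.

```bash
ls; mkdir -p pics; cat > h.py <<'E'
import numpy as np,cv2,json
from cell import env,read_camera
def save(n,f):
    c=read_camera(n); cv2.imwrite('pics/'+f+'.png',c['color'][:,:,::-1]); np.savez('pics/'+f+'.npz',**c); return c
E
python3 - <<'E'
from h import *
o=env.get_obs(); print({k:np.round(v,3).tolist() for k,v in o.items()})
a=save('scene','scene0'); b=save('side','side0')
print(a['world_from_camera'].round(3),b['world_from_camera'].round(3),a['mtx'])
cv2.imwrite('pics/both.png',cv2.resize(np.vstack([a['color'],b['color']])[:,:,::-1],(480,600)))
E
```

```text
pics
{'time_s': 0.0, 'qpos': [64.349, 18.441, -4.015, 83.176, 1.297, 78.539, -3.26], 'joint_velocities': [0.039, 0.118, 0.059, 0.031, -0.021, -0.083, -0.009], 'effort': [0.001, -49.128, -0.403, -31.253, -0.064, 0.044, 0.0], 'tool_pos': [0.289, -0.581, 0.238], 'tool_rot': [-179.89, 0.008, 26.461], 'force': [-0.579, -0.17, 0.043], 'wrist_torque': [-0.005, -0.015, -0.03], 'grasp_force': 0.0, 'grip_width': 0.087}
[[ 0.87   0.305 -0.388  0.956]
 [ 0.493 -0.499  0.713 -0.689]
 [ 0.024 -0.811 -0.584  0.655]
 [ 0.     0.     0.     1.   ]] [[-0.774 -0.388  0.501 -0.043]
 [-0.633  0.494 -0.596  0.76 ]
 [-0.016 -0.778 -0.628  0.852]
 [ 0.     0.     0.     1.   ]] [[433.51118165   0.         322.95353974]
 [  0.         433.51118165 209.0492566 ]
 [  0.           0.           1.        ]]
```

View pics/scene0.png

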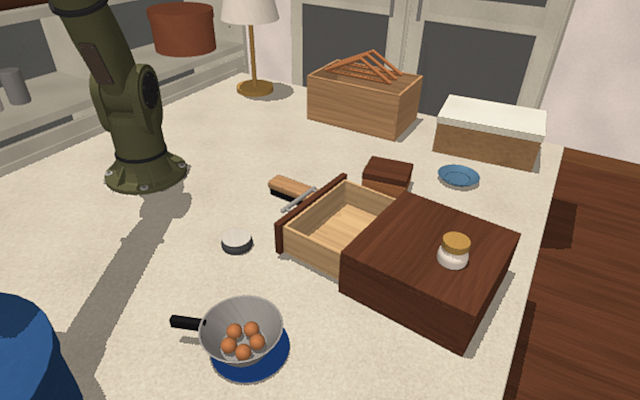

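View pics/side0.png

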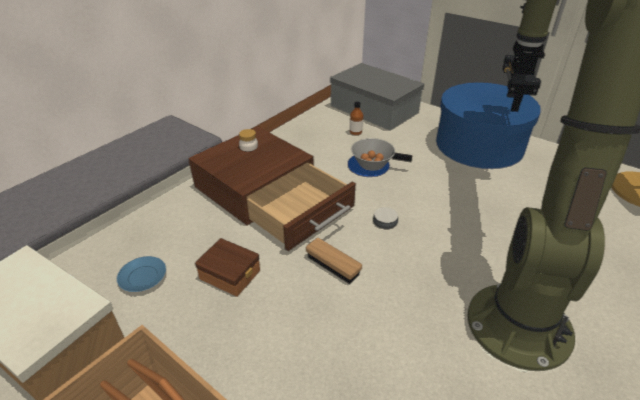

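The scene view shows the pot at about (242,332) with its handle at (187,322), the coaster to its right and below, and the open drawer at (335,225). The side view shows the pot at (373,155), its handle at (402,157), and the drawer front at (320,212).

```bash
cat >> h.py <<'E'
def world(c,uv,T=None):
    T=c['world_from_camera'] if T is None else T
    uv=np.atleast_2d(uv); z=c['range_z'][uv[:,1].astype(int),uv[:,0].astype(int)]
    K=c['mtx']; p=np.c_[(uv[:,0]-K[0,2])/K[0,0]*z,(uv[:,1]-K[1,2])/K[1,1]*z,z]
    return p@T[:3,:3].T+T[:3,3]
def cloud(c,T=None):
    v,u=np.mgrid[:400,:640]; return world(c,np.c_[u.ravel(),v.ravel()],T).reshape(400,640,3)
def circ(p):
    A=np.c_[2*p[:,:2],np.ones(len(p))]; s=np.linalg.lstsq(A,(p[:,:2]**2).sum(1),rcond=None)[0]
    return s[:2],np.sqrt(s[2]+s[0]**2+s[1]**2)
E
python3 - <<'E'
from h import *
for n,box in (('scene0',(165,290,215,345)),('side0',(385,145,420,170))):
    c=dict(np.load(f'pics/{n}.npz')); P=cloud(c); im=c['color'].astype(int); hsv=cv2.cvtColor(c['color'],cv2.COLOR_RGB2HSV)
    x0,y0,x1,y1=box; ok=c['range_z']>0
    m=np.zeros((400,640),bool); m[y0:y1,x0:x1]=1; m&=(im.max(2)<60)&ok&(P[...,2]>.035)
    q=P[m]; print(n,'handle',len(q),q.mean(0).round(4),np.percentile(q,[2,98],axis=0).round(3).tolist())
    d,v=np.linalg.eigh(np.cov(q[:,:2].T)); print(' dir',v[:,1], np.sqrt(d))
    b=(hsv[...,0]>100)&(hsv[...,0]<125)&(hsv[...,1]>180)&ok&(P[...,2]<.012)&(P[...,2]>.001)&(P[...,0]>.3)
    q=P[b]; print(' coaster',len(q),q[:,2].mean(),q.min(0).round(3),q.max(0).round(3)); 
    hull=cv2.convexHull(q[:,:2].astype(np.float32))[:,0]; print('  min circle',cv2.minEnclosingCircle(hull))
    # pot rim
    C=np.array(cv2.minEnclosingCircle(hull)[0])
    r=np.linalg.norm(P[...,:2]-C,axis=2); k=(r<.1)&(P[...,2]>.052)&(P[...,2]<.075)&ok&(im.max(2)>70)
    q=P[k]; print(' rim top',np.percentile(P[(r<.1)&ok][:,2],[99,99.8])); q=q[q[:,2]>np.percentile(P[(r<.1)&ok][:,2],99.5)-.006]; print(' rim',circ(q),len(q))
    # dark wood 
    w=((hsv[...,0]<12)|(hsv[...,0]>170))&(hsv[...,1]>90)&(hsv[...,2]<130)&ok
    t=w&(abs(P[...,2]-.11)<.006); hh=cv2.convexHull(P[t][:,:2].astype(np.float32)); print(' shell top z',P[t][:,2].mean(),cv2.boxPoints(cv2.minAreaRect(hh)).round(3).tolist())
    t=w&(abs(P[...,2]-.098)<.005)&(np.linalg.norm(P[...,:2],axis=2)<.75); q=P[t]; print(' front top',len(q),np.percentile(q,[1,99],axis=0).round(3).tolist())
    R=cv2.minAreaRect(q[:,:2].astype(np.float32));print(cv2.boxPoints(R).round(3).tolist())
E
```

```text
scene0 handle 358 [ 0.518  -0.3706  0.0543] [[0.494, -0.382, 0.042], [0.547, -0.356, 0.06]]
 dir [-0.92559004 -0.37852752] [0.00401883 0.01598433]
 coaster 1320 0.004470323323661709 [ 0.37  -0.539  0.001] [0.686 0.096 0.011]
  min circle ((0.41048094630241394, -0.22141851484775543), 0.32035890221595764)
 rim top [0.0248436  0.02590554]
 rim (array([0., 0.]), np.float64(0.0)) 0
 shell top z 0.10849276791608017 [[-0.8690000176429749, 0.7630000114440918], [0.8980000019073486, -0.24400000274181366], [1.0720000267028809, 0.061000000685453415], [-0.6949999928474426, 1.069000005722046]]
 front top 522 [[0.522, -0.131, 0.093], [0.736, 0.149, 0.103]]
[[0.41499999165534973, 0.06800000369548798], [0.5960000157356262, -0.22100000083446503], [0.7379999756813049, -0.13199999928474426], [0.5569999814033508, 0.15700000524520874]]
side0 handle 96 [ 0.5149 -0.3619  0.0537] [[0.491, -0.373, 0.044], [0.54, -0.351, 0.063]]
 dir [-0.93445654 -0.35607721] [0.00279161 0.01589869]
 coaster 74 0.006353168767701176 [ 0.555 -0.346  0.003] [ 0.674 -0.261  0.01 ]
  min circle ((0.6120749711990356, -0.31732848286628723), 0.0627412348985672)
 rim top [0.06213899 0.06411498]
 rim (array([ 0.60801329, -0.3310994 ]), np.float64(0.06900456007169214)) 165
 shell top z 0.11050365196275856 [[0.656000018119812, -0.4620000123977661], [0.925000011920929, -0.4860000014305115], [0.9789999723434448, 0.12099999934434891], [0.7110000252723694, 0.14499999582767487]]
 front top 344 [[0.521, -0.117, 0.093], [0.728, 0.155, 0.103]]
[[0.5139999985694885, -0.10000000149011612], [0.703000009059906, -0.12300000339746475], [0.7350000143051147, 0.1420000046491623], [0.5450000166893005, 0.164000004529953]]
```

```bash
python3 - <<'E'
from h import *
for n in ('scene0','side0'):
    c=dict(np.load(f'pics/{n}.npz')); P=cloud(c); im=c['color'].astype(int); hsv=cv2.cvtColor(c['color'],cv2.COLOR_RGB2HSV)
    ok=c['range_z']>0
    near=(np.linalg.norm(P[...,:2]-[.61,-.325],axis=2)<.11)&ok
    b=near&(hsv[...,0]>100)&(hsv[...,0]<125)&(hsv[...,1]>150)&(P[...,2]<.012)
    h=cv2.convexHull(P[b][:,:2].astype(np.float32))[:,0]; print(n,'coaster',circ(h),P[b][:,2].mean())
    k=near&(hsv[...,1]<70)&(P[...,2]>.055)&(P[...,2]<.067)&(im.max(2)>60); q=P[k]; print(' rim',len(q),circ(q),q[:,2].max())
    w=((hsv[...,0]<12)|(hsv[...,0]>170))&(hsv[...,1]>90)&(hsv[...,2]<130)&ok
    def big(m):
        l,L,s,_=cv2.connectedComponentsWithStats(m.astype(np.uint8)); return L==1+s[1:,4].argmax()
    t=big(w&(abs(P[...,2]-.11)<.005)&(P[...,0]>.65)); print(' shell',cv2.boxPoints(cv2.minAreaRect(P[t][:,:2].astype(np.float32))).round(3).tolist(),P[t][:,2].mean())
    t=big(w&(P[...,2]>.093)&(P[...,2]<.103)&(P[...,0]<.62)&(P[...,0]>.45)); print(' front',cv2.boxPoints(cv2.minAreaRect(P[t][:,:2].astype(np.float32))).round(3).tolist(),P[t][:,2].mean())
    g=(hsv[...,1]<70)&(im.max(2)>90)&ok&(P[...,2]>.055)&(P[...,2]<.085)&(P[...,0]>.44)&(P[...,0]<.56)&(abs(P[...,1])<.12); q=P[g]
    print(' bar',len(q),q.mean(0).round(3),cv2.boxPoints(cv2.minAreaRect(q[:,:2].astype(np.float32))).round(3).tolist())
    j=ok&(P[...,2]>.025)&(P[...,0]>.4)&(P[...,0]<.95)&(P[...,1]>-.65)&(P[...,1]<.3)
    nn,L,s,_=cv2.connectedComponentsWithStats(j.astype(np.uint8))
    for i in range(1,nn):
        if s[i,4]>80: q=P[L==i]; print('  blob',s[i].tolist(),q.min(0).round(3),q.max(0).round(3))
E
```

```text
scene0 coaster (array([ 0.61805141, -0.32590589]), np.float64(0.06844925051413912)) 0.00442406162646388
 rim 715 (array([ 0.60841767, -0.33314646]), np.float64(0.06866300844621225)) 0.0630546812370133
 shell [[0.6859999895095825, -0.12800000607967377], [0.949999988079071, -0.1550000011920929], [0.9779999852180481, 0.11599999666213989], [0.7139999866485596, 0.14399999380111694]] 0.10849431478759537
 front [[0.5180000066757202, -0.10599999874830246], [0.5339999794960022, -0.1080000028014183], [0.5619999766349792, 0.15600000321865082], [0.5460000038146973, 0.15800000727176666]] 0.09558655629707241
 bar 206 [0.5   0.015 0.074] [[0.4830000102519989, 0.09000000357627869], [0.4880000054836273, -0.10899999737739563], [0.5220000147819519, -0.1080000028014183], [0.5170000195503235, 0.09099999815225601]]
  blob [274, 162, 233, 187, 21745] [ 0.4   -0.155  0.025] [0.95  0.3   0.161]
  blob [169, 296, 114, 70, 3010] [ 0.488 -0.405  0.025] [ 0.68  -0.261  0.063]
  blob [0, 310, 79, 90, 5140] [ 0.4   -0.624  0.026] [ 0.522 -0.517  0.167]
  blob [220, 322, 45, 37, 887] [ 0.572 -0.368  0.025] [ 0.645 
[... 649 characters left out ...]
.48399999737739563, -0.04100000113248825], [0.5239999890327454, -0.04500000178813934], [0.5360000133514404, 0.09099999815225601], [0.4959999918937683, 0.09399999678134918]]
  blob [335, 74, 74, 56, 2604] [ 0.663 -0.65   0.025] [ 0.95  -0.447  0.13 ]
  blob [436, 92, 45, 64, 1480] [ 0.4   -0.65   0.026] [ 0.532 -0.513  0.169]
  blob [193, 127, 162, 122, 8760] [ 0.487 -0.151  0.025] [0.95  0.16  0.164]
  blob [351, 138, 61, 31, 1062] [ 0.49  -0.404  0.025] [ 0.681 -0.259  0.065]
  blob [374, 207, 23, 16, 188] [ 0.4   -0.146  0.025] [ 0.452 -0.08   0.032]
  blob [210, 238, 49, 41, 879] [0.548 0.238 0.025] [0.684 0.3   0.067]
  blob [305, 238, 43, 33, 695] [0.4   0.086 0.025] [0.508 0.142 0.047]
```

The pot's rim centre is at about (0.607,-0.332) and its handle grip point at (0.514,-0.369), with pot yaw about 21°. Chest yaw is about -6°, the shell front is at (0.699,0.010), and the drawer is about 0.165 m out. I'll move above the handle and check with the wrist camera.

```bash
python3 -m jog '[[1,0,0,0,0.115],[1,0.95,-0.39,0,0],[1,0.95,-0.39,0,0],[1,0.95,-0.39,0,0],[1,0.95,-0.39,0,0],[1,0.95,-0.39,0,0],[1,0.95,-0.39,0,0],[1,0.95,-0.39,0,0],[1,0.95,-0.39,0,0],[1,0.95,-0.39,0,0]]'
python3 -m jog '[[1,0.95,-0.39,0.5,0],[1,0.95,-0.39,0.5,0],[1,0.95,-0.39,0.5,0],[1,0.95,-0.39,0.5,0],[1,0.95,-0.39,0.5,0],[1,0.95,-0.38,0.5,0],[1,0,0,0.7,0],[1,0,0,0.5,0],[1,0,0,0,0],[1,0,0,0,0]]'
python3 - <<'E'
from h import *
from scipy.spatial.transform import Rotation as R
o=env.get_obs(); c=save('wrist','w1')
T=np.eye(4);T[:3,:3]=R.from_euler('xyz',o['tool_rot'],degrees=True).as_matrix();T[:3,3]=o['tool_pos'];print(o['tool_pos'],o['tool_rot'])
np.save('pics/w1T.npy',T); T=T@c['T_tool_cam'];print(c['T_tool_cam'].round(3))
P=cloud(c,T);im=c['color'].astype(int);ok=c['range_z']>0
m=ok&(im.max(2)<60)&(P[...,2]>.05)&(P[...,2]<.07)&(np.linalg.norm(P[...,:2]-[.515,-.369],axis=2)<.05)
q=P[m];print(len(q));
if len(q)>20: print(cv2.boxPoints(cv2.minAreaRect(q[:,:2].astype(np.float32))).round(4).tolist(),q.mean(0),np.percentile(q[:,2],[5,95]))
E
```

```text
time_s: 0.93
tool_pos: [0.4239, -0.4535, 0.239]
tool_rot: [-180.0, 0.0, 21.3]
force: [-0.2, 0.7, -0.5]
grip_width: 0.0869
grasp_force: 0.0
time_s: 1.77
tool_pos: [0.5114, -0.3704, 0.1547]
tool_rot: [-179.9, 0.1, 21.2]
force: [-0.2, 0.4, 0.3]
grip_width: 0.0871
grasp_force: 0.0
[ 0.51143437 -0.37042976  0.15473322] [-1.79935607e+02  1.01354398e-01  2.11950540e+01]
[[ 0.001 -0.96  -0.281  0.077]
 [ 1.     0.001 -0.001  0.001]
 [ 0.001 -0.281  0.96  -0.147]
 [ 0.     0.     0.     1.   ]]
982
[[0.4876999855041504, -0.3718999922275543], [0.49239999055862427, -0.3840999901294708], [0.5514000058174133, -0.36160001158714294], [0.5468000173568726, -0.34940001368522644]] [ 0.51999258 -0.36661579  0.06133544] [0.05971694 0.06259468]
```

View pics/w1.png

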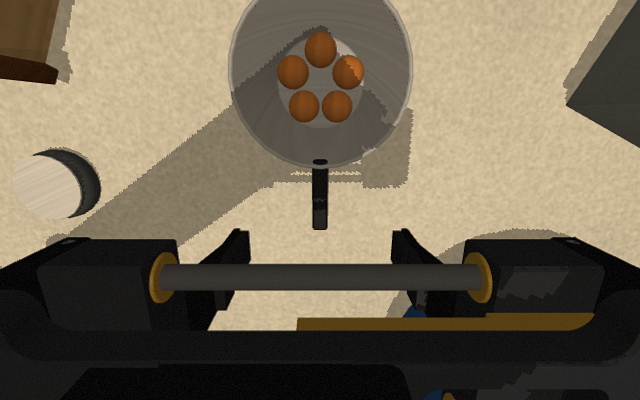

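The wrist view shows the handle at column 320, rows 160–228, centred between the fingers and aligned with the tool's x. The balls are at about (320,80). I'll descend, grip hard and lift.

```bash
python3 -m jog '[[1,0,0,0.92,0],[1,0,0,0.92,0],[1,0,0,0.92,0],[1,0,0,0.92,0],[1,0,0,0.92,0],[1,0,0,0.92,0],[0.5,0,0,0,0],[0,0,0,0,0],[0,0,0,0,0],[0,0,0,0,0],[0,0,0,0,0],[0,0,0,0,0]]' 60
python3 -m jog '[[0,0,0,0,0],[0,0,0,0,0],[0,0,0,0,0],[0,0,0,0,0],[0,0,0,-0.2,0],[0,0,0,-0.4,0],[0,0,0,-0.4,0],[0,0,0,-0.4,0],[0,0,0,-0.4,0],[0,0,0,-0.4,0]]'
python3 - <<'E'
from h import *
c=save('scene','s2'); cv2.imwrite('pics/s2c.png',c['color'][220:400,120:420,::-1])
E
```

```text
time_s: 2.82
tool_pos: [0.5134, -0.3702, 0.0465]
tool_rot: [179.9, -0.1, 21.3]
force: [0.9, -0.2, -0.9]
grip_width: 0.055
grasp_force: 0.0
time_s: 3.65
tool_pos: [0.5126, -0.3697, 0.09]
tool_rot: [180.0, 0.0, 21.3]
force: [0.0, 0.8, -2.5]
grip_width: 0.0135
grasp_force: 60.0
```

View pics/s2c.png

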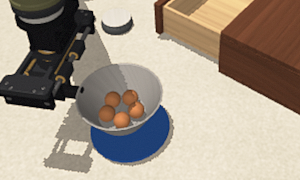

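The crop shows the pot held by its handle, lifted clear of the coaster (centre about (132,135)) and roughly level. Next I'll measure the tilt and the coaster.

```bash
cat >> h.py <<'E'
def near(c,ctr,r,T=None):
    P=cloud(c,T); hsv=cv2.cvtColor(c['color'],cv2.COLOR_RGB2HSV); return P,hsv,(c['range_z']>0)&(np.linalg.norm(P[...,:2]-ctr,axis=2)<r)
E
python3 - <<'E'
from h import *
side=save('side','side2'); o=env.get_obs()
for c in (dict(np.load('pics/s2.npz')),side):
    P,hsv,n=near(c,[.616,-.325],.1)
    b=n&(hsv[...,0]>100)&(hsv[...,0]<125)&(hsv[...,1]>150)&(P[...,2]<.012)
    h=cv2.convexHull(P[b][:,:2].astype(np.float32))[:,0]; print('coaster',circ(h),cv2.minEnclosingCircle(h),P[b][:,2].mean())
    s=n&(hsv[...,1]<70)&(P[...,2]>.085); q=P[s]-[.607,-.3325,0]; f=np.array([.932,.363])
    a=q[:,:2]@f; 
    for lo,hi in ((-.072,-.05),(-.02,.02),(.05,.075)): 
        k=(a>lo)&(a<hi); print(lo,k.sum(),np.percentile(q[k,2],[95,99]).round(4) if k.sum() else '')
print(o['tool_pos'],o['wrist_torque'])
E
```

```text
coaster (array([ 0.61830298, -0.32558402]), np.float64(0.06861066738932314)) ((0.6197996735572815, -0.32497864961624146), 0.07026411592960358) 0.00449002670465774
-0.072 1268 [0.3498 0.4011]
-0.02 173 [0.0918 0.0923]
0.05 167 [0.0918 0.0924]
coaster (array([ 0.61542783, -0.3216543 ]), np.float64(0.06645045917655384)) ((0.6161184906959534, -0.3214690685272217), 0.06875181198120117) 0.006318746093884847
-0.072 408 [0.4738 0.4865]
-0.02 69 [0.0963 0.0978]
0.05 65 [0.0955 0.0959]
[ 0.51373329 -0.37034217  0.09123435] [-0.08394239  0.25486627  0.01579895]
```

```bash
python3 -m jog '[[0,0,0,-0.4,0],[0,0,0,-0.8,0.05],[0,0,0,-0.8,0.1],[0,0,0,-0.8,0.1],[0,0,0,-0.8,0.1],[0,0,0,-0.8,0.1],[0,0,0,-0.8,0.1],[0,0,0,-0.8,0.05],[0,0,0,-0.8,0],[0,0,0,-0.8,0],[0,0,0,-0.7,0],[0,0,0,-0.2,0]]'
python3 -m jog '[[0,0,-0.2,0,0],[0,0,-0.4,0,0],[0,0,-0.6,0,0],[0,0,-0.8,0,0],[0,0,-0.8,0,0],[0,0,-0.8,0,0],[0,0,-0.8,0,0],[0,0,-0.8,0,0],[0,0,-0.8,0,0],[0,0,-0.8,0,0],[0,0,-0.8,0,0],[0,0,-0.8,0,0]]'
python3 -m jog '[[0,0,-0.8,0,0],[0,0,-0.8,0,0],[0,0,-0.8,0,0],[0,0,-0.8,0,0],[0,0,-0.8,0,0],[0,0,-0.8,0,0],[0,0,-0.8,0,0],[0,0,-0.8,0,0],[0,-0.1,-0.8,0,0],[0,-0.1,-0.8,0,0],[0,-0.1,-0.6,0,0],[0,-0.1,-0.4,0,0]]'
python3 -m jog '[[0,-0.07,-0.55,0,0],[0,0,-0.3,0,0],[0,0,-0.15,0,0],[0,0,0,0,0],[0,0,0,0,0]]'
python3 - <<'E'
from h import *
o=env.get_obs(); print(o['tool_pos'],o['tool_rot'])
a=save('scene','s3')
f=np.array([.9945,-.1045]); ctr=o['tool_pos'][:2]+f*.1
P,hsv,n=near(a,ctr,.085); q=P[n&(hsv[...,1]<70)&(P[...,2]>.17)&(P[...,2]<.3)]; s=(q[:,:2]-o['tool_pos'][:2])@f
for lo in np.arange(.03,.18,.02):
    k=(s>lo)&(s<lo+.02); print(round(lo,2),k.sum(),np.percentile(q[k,2],[5,95]).round(3) if k.sum()>3 else '')
cv2.imwrite('pics/s3c.png',a['color'][100:340,160:540,::-1])
E
```

```text
time_s: 4.75
tool_pos: [0.5135, -0.3699, 0.2619]
tool_rot: [179.9, -0.2, -5.7]
force: [0.3, 0.3, -2.4]
grip_width: 0.0136
grasp_force: 60.0
time_s: 5.75
tool_pos: [0.5295, -0.1996, 0.2591]
tool_rot: [-180.0, 0.0, -5.6]
force: [-0.1, 0.1, -2.9]
grip_width: 0.0134
grasp_force: 60.0
time_s: 6.75
tool_pos: [0.5389, -0.0193, 0.2592]
tool_rot: [-180.0, -0.0, -5.5]
force: [-0.1, 0.3, -3.5]
grip_width: 0.0136
grasp_force: 60.0
time_s: 7.17
tool_pos: [0.5401, -0.0032, 0.2591]
tool_rot: [180.0, 0.0, -5.8]
force: [0.3, -0.3, -3.2]
grip_width: 0.0133
grasp_force: 60.0
[ 0.54012868 -0.0032099   0.25906203] [ 1.79970596e+02  2.65033187e-03 -5.76044243e+00]
0.03 334 [0.236 0.261]
0.05 455 [0.22  0.259]
0.07 276 [0.223 0.259]
0.09 312 [0.216 0.26 ]
0.11 352 [0.214 0.259]
0.13 383 [0.214 0.259]
0.15 235 [0.226 0.26 ]
0.17 28 [0.254 0.26 ]
```

View pics/s3c.png

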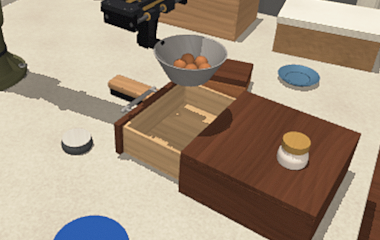

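The crop shows the pot held level over the drawer, with the balls inside at about (190,62). I'll centre it, then loosen the grip in steps so it droops about the pads.

```bash
cat > tilt.py <<'E'
from h import *
import sys
o=env.get_obs(); f=np.array([np.cos(np.radians(o['tool_rot'][2])),np.sin(np.radians(o['tool_rot'][2]))]); t=o['tool_pos']
print('tcp',t.round(4),'force',o['force'].round(1),'tq',o['wrist_torque'].round(3))
for n in ('scene','side'):
    a=save(n,sys.argv[1]+n); P,hsv,k=near(a,t[:2]+f*.09,.12); q=P[k&(hsv[...,1]<70)&(P[...,2]>.05)&(P[...,2]<t[2]+.03)&(hsv[...,2]>60)]
    s=(q[:,:2]-t[:2])@f; q=q[s>.0]; s=s[s>0]; w=abs((q[:,:2]-t[:2])@[-f[1],f[0]])<.085; s=s[w];q=q[w]
    print(n,len(q),'s',np.percentile(s,[1,99]).round(3),'z',np.percentile(q[:,2]-t[2],[1,99]).round(3))
    b=(hsv[...,0]>5)&(hsv[...,0]<14)&(hsv[...,1]>170)&(hsv[...,2]>110)&(a['range_z']>0)&(P[...,0]>.4)&(P[...,0]<1)&(P[...,1]>-.5)&(P[...,1]<.3)
    l,L,st,_=cv2.connectedComponentsWithStats(b.astype(np.uint8))
    for i in range(1,l):
        if st[i,4]>12: print('   ball?',st[i,4],P[L==i].mean(0).round(3))
E
python3 -m jog '[[0,0,-0.4,0,0],[0,0,-0.5,0,0],[0,0,-0.4,0,0],[0,0,0,0,0],[0,0,0,0,0]]' 25
python3 -m jog '[[0,0,0,0,0],[0,0,0,0,0],[0,0,0,0,0]]' 16
python3 tilt.py t1
python3 -m jog '[[0,0,0,0,0],[0,0,0,0,0],[0,0,0,0,0]]' 12
python3 tilt.py t2
```

```text
time_s: 7.63
tool_pos: [0.5425, 0.0245, 0.259]
tool_rot: [180.0, 0.0, -5.6]
force: [-0.5, -0.7, -3.2]
grip_width: 0.0138
grasp_force: 25.0
time_s: 7.88
tool_pos: [0.5426, 0.0228, 0.2591]
tool_rot: [180.0, 0.0, -5.8]
force: [-0.2, 0.4, -3.2]
grip_width: 0.0138
grasp_force: 16.0
tcp [0.5426 0.0228 0.2591] force [-0.2  0.4 -3.2] tq [0.049 0.243 0.041]
scene 2107 s [0.004 0.103] z [-0.148 -0.033]
side 1007 s [0.001 0.071] z [-0.137  0.004]
   ball? 17 [ 0.755 -0.469  0.081]
time_s: 8.23
tool_pos: [0.5427, 0.0232, 0.2592]
tool_rot: [180.0, -0.0, -5.7]
force: [-0.1, -0.8, -2.7]
grip_width: 0.0136
grasp_force: 12.0
tcp [0.5427 0.0232 0.2592] force [-0.1 -0.8 -2.7] tq [ 0.045  0.176 -0.02 ]
scene 2100 s [0.004 0.103] z [-0.147 -0.031]
side 1004 s [0.001 0.07 ] z [-0.137  0.004]
   ball? 19 [ 0.756 -0.47   0.08 ]
```

```bash
python3 -c "
import cv2,numpy as np
a=cv2.imread('pics/t2scene.png')[110:300,230:450];b=cv2.imread('pics/t2side.png')[100:260,220:420]
a=cv2.resize(a,None,fx=1.8,fy=1.8);b=cv2.resize(b,(0,0),fx=1.8,fy=1.8);b=cv2.copyMakeBorder(b,0,a.shape[0]-b.shape[0],0,0,0);cv2.imwrite('pics/v2.png',np.hstack([a,b]))"
```

```text
(no output)
```

View pics/v2.png

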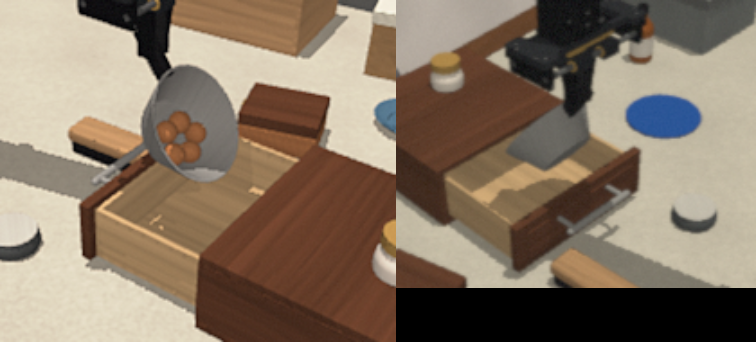

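The pot is tilted to about 55–60°, with all five balls still in it at about (180,140) and the lip over the middle of the drawer. I'll keep loosening.

```bash
python3 -m jog '[[0,0,0,0,0],[0,0,0,0,0],[0,0,0,0,0],[0,0,0,0,0]]' 9
python3 -m jog '[[0,0,0,0,0],[0,0,0,0,0],[0,0,0,0,0],[0,0,0,0,0]]' 7
python3 tilt.py t3
python3 -m jog '[[0,0,0,0,0],[0,0,0,0,0],[0,0,0,0,0],[0,0,0,0,0],[0,0,0,0,0],[0,0,0,0,0]]' 5
python3 tilt.py t4
```

```text
time_s: 8.67
tool_pos: [0.5425, 0.0233, 0.2591]
tool_rot: [180.0, 0.0, -5.7]
force: [0.1, 0.4, -2.8]
grip_width: 0.014
grasp_force: 9.0
time_s: 9.0
tool_pos: [0.5427, 0.0233, 0.2591]
tool_rot: [180.0, -0.0, -5.7]
force: [-0.8, 0.7, -2.2]
grip_width: 0.0139
grasp_force: 7.0
tcp [0.5427 0.0233 0.2591] force [-0.8  0.7 -2.2] tq [ 0.028  0.098 -0.012]
scene 1785 s [0.    0.065] z [-0.164 -0.038]
side 768 s [0.    0.044] z [-0.151  0.013]
   ball? 18 [ 0.756 -0.471  0.08 ]
time_s: 9.6
tool_pos: [0.5427, 0.0233, 0.2592]
tool_rot: [180.0, -0.0, -5.7]
force: [0.4, 0.7, -2.4]
grip_width: 0.0138
grasp_force: 5.0
tcp [0.5427 0.0233 0.2592] force [ 0.4  0.7 -2.4] tq [0.011 0.013 0.002]
scene 2035 s [0.001 0.066] z [-0.166 -0.039]
side 770 s [0.    0.045] z [-0.15   0.012]
   ball? 17 [ 0.756 -0.472  0.08 ]
```

```bash
python3 -c "
import cv2,numpy as np
a=cv2.imread('pics/t4scene.png')[110:300,230:450];b=cv2.imread('pics/t4side.png')[100:260,220:420]
a=cv2.resize(a,None,fx=1.8,fy=1.8);b=cv2.resize(b,(0,0),fx=1.8,fy=1.8);b=cv2.copyMakeBorder(b,0,a.shape[0]-b.shape[0],0,0,0);cv2.imwrite('pics/v4.png',np.hstack([a,b]))"
```

```text
(no output)
```

View pics/v4.png

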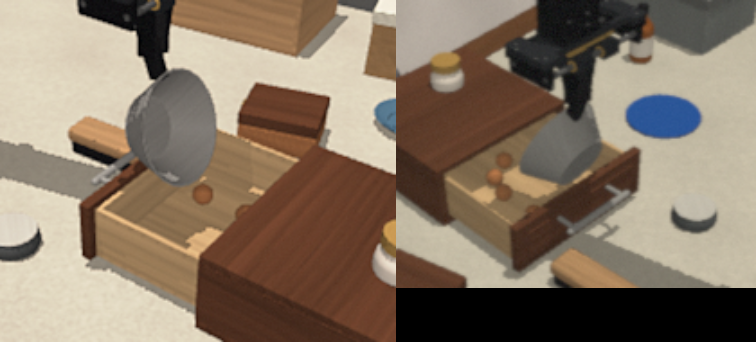

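Balls are in the drawer: the side view shows them at (505,160), (495,177), (503,193) and (533,212). I'll regrip firmly, raise the pot, and count.

```bash
python3 -m jog '[[0,0,0,0,0],[0,0,0,0,0],[0,0,0,-0.4,0],[0,0,0,-0.8,0],[0,0,0,-0.8,0],[0,0,0,-0.8,0],[0,0,0,-0.8,0],[0,0,0,-0.8,0],[0,0,0,-0.8,0],[0,0,0,-0.4,0],[0,0,0,0,0]]' 30
python3 tilt.py t5
python3 -c "
import cv2,numpy as np
a=cv2.imread('pics/t5scene.png')[60:280,230:450];b=cv2.imread('pics/t5side.png')[60:260,220:420]
a=cv2.resize(a,None,fx=1.8,fy=1.8);b=cv2.resize(b,(0,0),fx=1.98,fy=1.98);cv2.imwrite('pics/v5.png',np.hstack([a,b]))"
```

```text
time_s: 10.62
tool_pos: [0.5435, 0.0236, 0.3737]
tool_rot: [-180.0, -0.2, -5.7]
force: [0.7, -0.2, -1.8]
grip_width: 0.0139
grasp_force: 30.0
tcp [0.5435 0.0236 0.3737] force [ 0.7 -0.2 -1.8] tq [ 0.043  0.034 -0.011]
scene 2398 s [0.001 0.067] z [-0.165 -0.041]
side 922 s [0.    0.047] z [-0.154 -0.015]
   ball? 50 [ 0.765 -0.465  0.084]
```

View pics/v5.png

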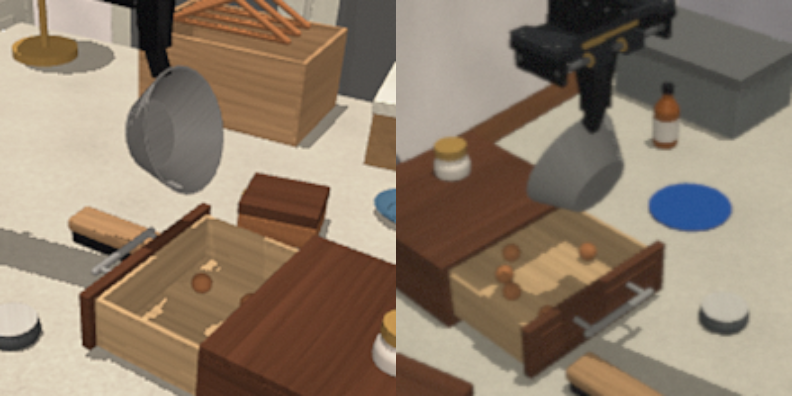

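All five balls are in the drawer; the side view shows them at (511,252), (505,272), (511,292), (588,251) and (546,312). The pot is empty. I'll carry it to above the coaster, where pressing its lip down will turn it upright again.

```bash
python3 -m jog '[[0,0.1,0.3,0,0],[0,0.2,0.6,0,0],[0,0.2,0.8,0,0],[0,0.2,0.8,0,0],[0,0.2,0.8,0,0],[0,0.2,0.8,0,0],[0,0.2,0.8,0,0],[0,0.2,0.8,0,0],[0,0.2,0.8,0,0],[0,0.2,0.8,0,0],[0,0.2,0.8,0,0],[0,0.2,0.8,0,0]]'
python3 -m jog '[[0,0.2,0.8,0,0],[0,0.2,0.8,0,0],[0,0.2,0.8,0,0],[0,0.2,0.8,0,0],[0,0.2,0.8,0,0],[0,0.2,0.8,0,0],[0,0.2,0.8,0,0],[0,0.2,0.8,0,0],[0,0.2,0.8,0,0],[0,0.2,0.8,0,0],[0,0.2,0.5,0,0],[0,0.1,0.1,0,0]]'
python3 -m jog '[[0,0,0,0.2,-0.1],[0,0,0,0.5,-0.1],[0,0,0,0.7,-0.1],[0,0,0,0.7,-0.1],[0,0,0,0.7,-0.1],[0,0,0,0.7,-0.1],[0,0,0,0.7,0],[0,0,0,0.7,0],[0,0,0,0.7,0],[0,0,0,0.5,0],[0,0,0,0.2,0],[0,0,0,0,0]]'
python3 tilt.py t6
```

```text
time_s: 11.72
tool_pos: [0.5703, -0.1609, 0.37]
tool_rot: [180.0, 0.1, -5.8]
force: [0.3, 0.6, -2.5]
grip_width: 0.0142
grasp_force: 30.0
time_s: 12.72
tool_pos: [0.5989, -0.3375, 0.3703]
tool_rot: [179.9, 0.1, -5.9]
force: [0.2, -0.5, -2.8]
grip_width: 0.0136
grasp_force: 30.0
time_s: 13.72
tool_pos: [0.5991, -0.3334, 0.244]
tool_rot: [-179.9, 0.1, 21.3]
force: [-0.8, -0.8, -2.1]
grip_width: 0.0137
grasp_force: 30.0
tcp [ 0.5991 -0.3334  0.244 ] force [-0.8 -0.8 -2.1] tq [0.025 0.074 0.006]
scene 3762 s [0.001 0.066] z [-0.166 -0.04 ]
side 496 s [0.001 0.063] z [-0.15  -0.037]
   ball? 51 [ 0.764 -0.466  0.084]
```

```bash
python3 -m jog '[[0,0,0,0.4,0],[0,0,0,0.8,0],[0,0,0,0.8,0],[0,0,0,0.8,0],[0,0,0,0.4,0]]' 30
python3 -m jog '[[0,0,0,0.2,0],[0,0,0,0.2,0],[0,0,0,0.1,0],[0,-0.3,0,0.18,0],[0,-0.3,0,0.18,0],[0,-0.3,0,0.18,0],[0,-0.3,0,0.18,0],[0,-0.1,0,0.05,0],[0,0,0,0,0]]' 10
python3 tilt.py t7
```

```text
time_s: 14.23
tool_pos: [0.5986, -0.3338, 0.1792]
tool_rot: [-179.9, 0.1, 21.3]
force: [-0.4, 0.2, -2.7]
grip_width: 0.0139
grasp_force: 30.0
time_s: 14.98
tool_pos: [0.5757, -0.3454, 0.1595]
tool_rot: [179.7, -0.1, 21.2]
force: [-2.0, 1.2, 9.6]
grip_width: 0.0142
grasp_force: 10.0
tcp [ 0.5757 -0.3454  0.1595] force [-2.   1.2  9.6] tq [0.185 0.628 0.094]
scene 1577 s [0.001 0.065] z [-0.109 -0.032]
side 484 s [0.001 0.067] z [-0.108 -0.028]
   ball? 42 [ 0.764 -0.466  0.085]
```

```bash
cat > prof.py <<'E'
from h import *
import sys
o=env.get_obs(); y=np.radians(o['tool_rot'][2]); f=np.array([np.cos(y),np.sin(y)]); g=np.array([-f[1],f[0]]); t=o['tool_pos']
print('tcp',t.round(4),'F',o['force'].round(1),'T',o['wrist_torque'].round(2))
for n in ('scene','side'):
    a=save(n,sys.argv[1]+n); P,hsv,k=near(a,t[:2]+f*.09,.13)
    l=np.abs((P[...,:2]-t[:2])@g)<.022; s=(P[...,:2]-t[:2])@f
    m=k&l&(hsv[...,1]<70)&(P[...,2]>.009)&(s>.015)
    out=[]
    for lo in np.arange(.01,.18,.015):
        q=P[m&(s>lo)&(s<lo+.015)][:,2]
        if len(q)>3: out.append((round(lo+.0075,3),round(q.min(),3),round(q.max(),3)))
    print(n,out)
E
python3 prof.py p7
```

```text
tcp [ 0.5762 -0.345   0.1596] F [-2.6  0.2  8.6] T [0.07 0.68 0.06]
scene [(np.float64(0.018), np.float64(0.022), np.float64(0.471)), (np.float64(0.032), np.float64(0.009), np.float64(0.489)), (np.float64(0.048), np.float64(0.009), np.float64(0.515)), (np.float64(0.062), np.float64(0.009), np.float64(0.51)), (np.float64(0.078), np.float64(0.009), np.float64(0.015)), (np.float64(0.092), np.float64(0.009), np.float64(0.013))]
side [(np.float64(0.018), np.float64(0.01), np.float64(0.326)), (np.float64(0.032), np.float64(0.124), np.float64(0.47)), (np.float64(0.048), np.float64(0.409), np.float64(0.522)), (np.float64(0.062), np.float64(0.499), np.float64(0.519)), (np.float64(0.078), np.float64(0.01), np.float64(0.018)), (np.float64(0.092), np.float64(0.009), np.float64(0.018))]
```

```bash
python3 -c "
import cv2,numpy as np
a=cv2.imread('pics/p7scene.png')[210:390,150:330];b=cv2.imread('pics/p7side.png')[90:190,310:430]
a=cv2.resize(a,(400,400));b=cv2.resize(b,(400,333));b=cv2.copyMakeBorder(b,0,67,0,0,0);cv2.imwrite('pics/v7.png',np.hstack([a,b]))"
```

```text
(no output)
```

View pics/v7.png

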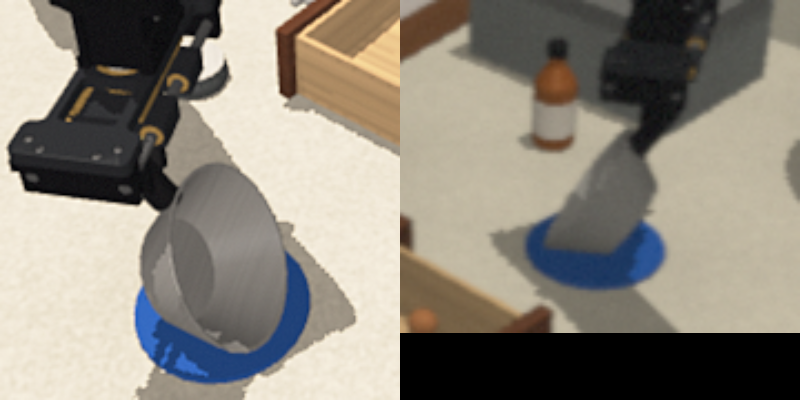

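The pot's lower wall lies flat on the coaster at about 61° tilt, shown in the side crop at (600,245). I'll continue the arc about the foot's front edge.

```bash
python3 -m jog '[[0,-0.42,0,0.14,0],[0,-0.42,0,0.15,0],[0,-0.42,0,0.17,0],[0,-0.42,0,0.18,0],[0,-0.42,0,0.2,0],[0,-0.42,0,0.22,0],[0,0,0,0,0]]' 9
python3 prof.py p8
python3 -m jog '[[0,-0.37,0,0.31,0],[0,-0.37,0,0.33,0],[0,-0.37,0,0.35,0],[0,-0.37,0,0.37,0],[0,-0.37,0,0.39,0],[0,0,0,0,0]]'
python3 prof.py p9
```

```text
time_s: 15.77
tool_pos: [0.5257, -0.3633, 0.1335]
tool_rot: [-180.0, 0.1, 21.1]
force: [-2.1, -0.7, 2.0]
grip_width: 0.0142
grasp_force: 9.0
tcp [ 0.5257 -0.3633  0.1335] F [-2.1 -0.7  2. ] T [-0.13  0.4   0.04]
scene [(np.float64(0.018), np.float64(0.053), np.float64(0.452)), (np.float64(0.032), np.float64(0.041), np.float64(0.454)), (np.float64(0.048), np.float64(0.029), np.float64(0.502)), (np.float64(0.062), np.float64(0.019), np.float64(0.5)), (np.float64(0.078), np.float64(0.009), np.float64(0.026)), (np.float64(0.092), np.float64(0.009), np.float64(0.02)), (np.float64(0.108), np.float64(0.015), np.float64(0.026)), (np.float64(0.122), np.float64(0.021), np.float64(0.033)), (np.float64(0.138), np.float64(0.028), np.float64(0.036))]
side [(np.float64(0.018), np.float64(0.055), np.float64(0.305)), (np.float64(0.032), np.float64(0.053), np.float64(0.447)), (np.float64(0.048), np.float64(0.011), np.float64(0.526)), (np.float64(0.062), np.float64(0.466), np.float64(0.514)), (np.float64(0.108), np.float64(0.019), np.float64(0.029)), (np.float64(0.122), np.float64(0.022), np.float64(0.
[... 708 characters left out ...]
4(0.122), np.float64(0.009), np.float64(0.022)), (np.float64(0.138), np.float64(0.017), np.float64(0.038)), (np.float64(0.153), np.float64(0.032), np.float64(0.052)), (np.float64(0.168), np.float64(0.047), np.float64(0.052))]
side [(np.float64(0.018), np.float64(0.074), np.float64(0.27)), (np.float64(0.032), np.float64(0.059), np.float64(0.494)), (np.float64(0.048), np.float64(0.029), np.float64(0.493)), (np.float64(0.062), np.float64(0.424), np.float64(0.473)), (np.float64(0.122), np.float64(0.012), np.float64(0.022)), (np.float64(0.138), np.float64(0.017), np.float64(0.04)), (np.float64(0.153), np.float64(0.03), np.float64(0.052)), (np.float64(0.168), np.float64(0.046), np.float64(0.054))]
```

```bash
python3 -m jog '[[0,-0.22,0,0.32,0],[0,-0.2,0,0.33,0],[0,-0.18,0,0.34,0],[0,-0.16,0,0.34,0],[0,0,0,0,0]]' 9
python3 prof.py p10
python3 -m jog '[[0,0,0,0,0],[0,0,0,0,0],[0,0,0,-0.4,0],[0,0.1,0,-0.4,0],[0,0.5,0,0,0],[0,0.7,-0.07,0,0],[0,0.7,-0.07,0,0],[0,0.4,0,0,0],[0,0.2,0,0,0],[0,0,0,0,0]]' 60
python3 prof.py p11
```

```text
time_s: 16.88
tool_pos: [0.478, -0.3807, 0.071]
tool_rot: [-179.9, 0.1, 21.2]
force: [1.0, -0.4, -0.2]
grip_width: 0.0143
grasp_force: 9.0
tcp [ 0.478  -0.3807  0.071 ] F [ 1.  -0.4 -0.2] T [-0.07 -0.08 -0.04]
scene [(np.float64(0.018), np.float64(0.048), np.float64(0.243)), (np.float64(0.032), np.float64(0.046), np.float64(0.416)), (np.float64(0.048), np.float64(0.015), np.float64(0.443)), (np.float64(0.062), np.float64(0.013), np.float64(0.427)), (np.float64(0.078), np.float64(0.011), np.float64(0.017)), (np.float64(0.092), np.float64(0.01), np.float64(0.016)), (np.float64(0.108), np.float64(0.009), np.float64(0.016)), (np.float64(0.122), np.float64(0.009), np.float64(0.013)), (np.float64(0.138), np.float64(0.009), np.float64(0.028)), (np.float64(0.153), np.float64(0.025), np.float64(0.052)), (np.float64(0.168), np.float64(0.048), np.float64(0.059))]
side [(np.float64(0.018), np.float64(0.051), np.float64(0.238)), (np.float64(0.032), np.float64(0.048), np.float64(0.468)), (np.float64(0.048), np.float64(0.023), np.float64(0.467)), (np.float64(0.062), np.float64(0.018), np.float64(0.
[... 1116 characters left out ...]
4(0.153), np.float64(0.042), np.float64(0.068)), (np.float64(0.168), np.float64(0.063), np.float64(0.075))]
side [(np.float64(0.018), np.float64(0.066), np.float64(0.277)), (np.float64(0.032), np.float64(0.065), np.float64(0.484)), (np.float64(0.048), np.float64(0.033), np.float64(0.48)), (np.float64(0.062), np.float64(0.032), np.float64(0.458)), (np.float64(0.092), np.float64(0.029), np.float64(0.034)), (np.float64(0.108), np.float64(0.028), np.float64(0.03)), (np.float64(0.122), np.float64(0.026), np.float64(0.03)), (np.float64(0.138), np.float64(0.028), np.float64(0.052)), (np.float64(0.153), np.float64(0.041), np.float64(0.071)), (np.float64(0.168), np.float64(0.062), np.float64(0.076))]
```

```bash
python3 -m jog '[[0,-0.1,0,0.2,0],[0,-0.1,0,0.2,0],[0,-0.1,0,0.2,0],[0,0,0,0,0]]' 60
python3 -m jog '[[0,0,0,0.1,0],[0,0,0,0.1,0],[0,0,0,0.1,0],[0,0,0,0.1,0],[0,0,0,0,0]]' 8
python3 -m jog '[[0,0,0,0.1,0],[0,0,0,0.1,0],[0,0,0,0,0]]'
python3 prof.py p12
```

```text
time_s: 18.25
tool_pos: [0.5194, -0.3619, 0.0755]
tool_rot: [-179.9, 0.1, 21.2]
force: [-0.0, 0.0, -3.5]
grip_width: 0.0135
grasp_force: 60.0
time_s: 18.67
tool_pos: [0.5214, -0.3617, 0.0688]
tool_rot: [180.0, -0.0, 21.3]
force: [-1.3, -1.2, -0.1]
grip_width: 0.0137
grasp_force: 8.0
time_s: 18.92
tool_pos: [0.5213, -0.3614, 0.0646]
tool_rot: [-180.0, 0.0, 21.3]
force: [-1.2, -0.8, 0.3]
grip_width: 0.0137
grasp_force: 8.0
tcp [ 0.5213 -0.3614  0.0646] F [-1.2 -0.8  0.3] T [-0.21  0.06 -0.05]
scene [(np.float64(0.018), np.float64(0.042), np.float64(0.249)), (np.float64(0.032), np.float64(0.044), np.float64(0.377)), (np.float64(0.048), np.float64(0.015), np.float64(0.443)), (np.float64(0.062), np.float64(0.01), np.float64(0.424)), (np.float64(0.078), np.float64(0.009), np.float64(0.015)), (np.float64(0.092), np.float64(0.009), np.float64(0.014)), (np.float64(0.108), np.float64(0.009), np.float64(0.013)), (np.float64(0.122), np.float64(0.009), np.float64(0.013)), (np.float64(0.138), np.float64(0.009), np.float64(0.032)), (np.float64(0.153), np.float64(0.023), np.float64(0.052)), (np.float64(0.168), np.float64(0.048), np.float64(0.061))]
side [(np.float64(0.018), np.float64(0.043), np.float64(0.204)), (np.float64(0.032), np.float64(0.043), np.float64(0.376)), (np.float64(0.048), np.float64(0.027), np.float64(0.457)), (np.float64(0.062), np.float64(0.013), np.float64(0.439)), (np.float64(0.092), np.float64(0.012), np.float64(0.015)), (np.float64(0.108), np.float64(0.011), np.float64(0.016)), (np.float64(0.122), np.float64(0.011), np.float64(0.016)), (np.float64(0.138), np.float64(0.01), np.float64(0.031)), (np.float64(0.153), np.float64(0.017), np.float64(0.056)), (np.float64(0.168), np.float64(0.048), np.float64(0.063))]
```

```bash
python3 -m jog '[[0,0,0,0.1,0],[0,0,0,0.1,0],[0,0,0,0,0]]'
python3 -m jog '[[0.3,0,0,0,0],[0.4,0,0,0,0],[0.4,0,0,0,0],[0.5,0,0,0,0],[0.5,0,0,0,0],[0.5,0,0,-0.4,0],[0.5,0,0,-0.8,0],[0.5,0,0,-1,0],[0.5,0,0,-1,0],[0.5,0,0,-1,0],[0.3,0,0,-1,0],[0,0,0,-1,0]]'
python3 -m jog '[[0,0,0,-1,0],[0,-0.5,0,-1,0],[0,-1,0,0,0],[0,-1,0,0,0],[0,-1,0,0,0],[0,-1,0,0,0],[0,-1,0,0,0]]'
python3 - <<'E'
from h import *
print(env.get_obs()['tool_pos'])
for n in ('scene','side'):
    c=save(n,'q1'+n); im=c['color'].astype(int); P,hsv,k=near(c,[.617,-.3235],.1)
    q=P[k&(hsv[...,1]<70)&(P[...,2]>.055)&(P[...,2]<.068)&(im.max(2)>60)]; A=np.c_[q[:,:2],np.ones(len(q))]
    print(n,'rim',circ(q),q[:,2].max(),'tilt slopes',np.linalg.lstsq(A,q[:,2],rcond=None)[0][:2])
    b=k&(hsv[...,0]>100)&(hsv[...,0]<125)&(hsv[...,1]>150)&(P[...,2]<.012)
    h=cv2.convexHull(P[b][:,:2].astype(np.float32))[:,0]; print('coaster',circ(h))
E
```

```text
time_s: 19.27
tool_pos: [0.5212, -0.3613, 0.0605]
tool_rot: [-180.0, 0.0, 21.3]
force: [-0.5, -0.3, 0.3]
grip_width: 0.014
grasp_force: 8.0
time_s: 20.27
tool_pos: [0.5214, -0.3614, 0.1868]
tool_rot: [180.0, -0.0, 21.3]
force: [0.4, -0.4, 0.8]
grip_width: 0.0363
grasp_force: 0.0
time_s: 20.85
tool_pos: [0.418, -0.4016, 0.2258]
tool_rot: [179.9, -0.0, 21.3]
force: [0.0, -0.2, -0.1]
grip_width: 0.0009
grasp_force: 0.0
[ 0.41804399 -0.40161274  0.22583907]
scene rim (array([ 0.61314223, -0.32648844]), np.float64(0.06861847140823756)) 0.06241473308315204 tilt slopes [ 0.00643572 -0.00738693]
coaster (array([ 0.6183753 , -0.32610152]), np.float64(0.06826034748357934))
side rim (array([ 0.61229325, -0.32388121]), np.float64(0.06832059898469697)) 0.06430329137543866 tilt slopes [-0.00215087  0.00249204]
coaster (array([ 0.61422785, -0.32177702]), np.float64(0.06596179959703949))
```

The pot stands upright with its centre within about 5 mm of the coaster's. Next I'll close the gripper, move in front of the drawer's bar handle, and push.

```bash
python3 -m jog '[[0,0,0,0,0.15],[0,0,0,0,0.15],[0,0,0,0,0.15],[0,0,0,0,0.157],[0,-0.1,-0.9,0,0],[0,-0.1,-0.9,0,0],[0,-0.1,-0.9,0,0],[0,-0.1,-0.9,0,0],[0,-0.1,-0.9,0,0],[0,-0.1,-0.9,0,0],[0,-0.1,-0.9,0,0],[0,-0.1,-0.9,0,0]]'
python3 -m jog '[[0,-0.1,-0.9,0,0],[0,-0.1,-0.9,0,0],[0,-0.1,-0.9,0,0],[0,-0.1,-0.9,0,0],[0,0,-0.9,0,0],[0,0,-0.9,0,0],[0,0,-0.9,0,0],[0,0,-0.9,0,0],[0,0,-0.9,0,0],[0,0,-0.9,0,0],[0,0,-0.9,0,0],[0,0,-0.9,0,0]]'
python3 -m jog '[[0,0,-0.9,0,0],[0,0,-0.9,0,0],[0,0,-0.9,0,0],[0,0,-0.9,0,0],[0,0,-0.3,0,0],[0,0,0,0.5,0],[0,0,0,0.9,0],[0,0,0,0.9,0],[0,0,0,0.9,0],[0,0,0,0,0]]'
```

```text
time_s: 21.95
tool_pos: [0.4186, -0.2548, 0.2254]
tool_rot: [180.0, -0.0, -6.0]
force: [0.5, -0.4, -0.1]
grip_width: 0.0005
grasp_force: 0.0
time_s: 22.95
tool_pos: [0.4329, -0.0391, 0.2254]
tool_rot: [180.0, -0.0, -6.0]
force: [-0.5, 0.6, -0.2]
grip_width: 0.0005
grasp_force: 0.0
time_s: 23.78
tool_pos: [0.4381, 0.0353, 0.1571]
tool_rot: [179.9, 0.4, -6.1]
force: [-1.4, 0.6, 0.1]
grip_width: 0.0003
grasp_force: 0.0
```

```bash
python3 -m jog '[[0,0,0,0.9,0],[0,0,0,0.9,0],[0,0,0,0.9,0],[0,0,0,0.9,0],[0,0,0,0.9,0],[0,0,0,0,0],[0,0.5,0,0,0],[0,0.5,0,0,0],[0,0.4,0,0,0],[0,0.3,0,0,0],[0,0.3,0,0,0],[0,0.3,0,0,0]]'
python3 -m jog '[[0,0.4,0,0,0],[0,0.5,0,0,0],[0,0.5,0,0,0],[0,0.5,0,0,0],[0,0.5,0,0,0],[0,0.5,0,0,0],[0,0.5,0,0,0],[0,0.5,0,0,0],[0,0.5,0,0,0],[0,0.5,0,0,0],[0,0.5,0,0,0],[0,0.4,0,0,0]]'
```

```text
time_s: 24.78
tool_pos: [0.4873, 0.0318, 0.0712]
tool_rot: [180.0, 0.0, -6.0]
force: [-1.1, -0.4, 0.2]
grip_width: 0.0003
grasp_force: 0.6
time_s: 25.78
tool_pos: [0.6033, 0.0195, 0.0708]
tool_rot: [-180.0, -0.0, -6.0]
force: [-0.4, 0.6, 0.6]
grip_width: 0.0007
grasp_force: 0.7
```

```bash
python3 -m jog '[[0,0.3,0,0,0],[0,0.3,0,0,0],[0,0.3,0,0,0],[0,0.2,0,0,0],[0,0,0,0,0]]'
python3 -m jog '[[0,0.2,0,0,0],[0,0.1,0,0,0],[0,0,0,0,0]]'
python3 -m jog '[[0,0.15,0,0,0],[0,0.15,0,0,0],[0,0,0,0,0]]'
```

```text
time_s: 26.2
tool_pos: [0.625, 0.017, 0.071]
tool_rot: [180.0, -0.1, -6.1]
force: [-1.0, 0.2, -0.2]
grip_width: 0.0008
grasp_force: 0.0
time_s: 26.45
tool_pos: [0.6304, 0.0164, 0.071]
tool_rot: [180.0, -0.0, -6.0]
force: [0.4, 0.1, -0.3]
grip_width: 0.0005
grasp_force: 0.0
time_s: 26.7
tool_pos: [0.6358, 0.0159, 0.0708]
tool_rot: [180.0, 0.1, -6.0]
force: [-2.2, 0.1, 0.9]
grip_width: 0.0003
grasp_force: 1.0
```

```bash
python3 -m jog '[[0,0.15,0,0,0],[0,0.15,0,0,0],[0,0,0,0,0]]'
python3 -m jog '[[0,0.15,0,0,0],[0,0,0,0,0],[0,0,0,0,0]]'
python3 -m jog '[[0,0.1,0,0,0],[0,0,0,0,0],[0,0,0,0,0]]'
```

```text
time_s: 26.95
tool_pos: [0.6362, 0.016, 0.0705]
tool_rot: [179.8, 0.8, -6.0]
force: [-18.2, -1.3, 12.8]
grip_width: 0.0004
grasp_force: 9.1
time_s: 27.2
tool_pos: [0.6365, 0.016, 0.0704]
tool_rot: [179.8, 1.1, -6.0]
force: [-23.9, -0.7, 17.3]
grip_width: 0.0006
grasp_force: 12.8
time_s: 27.45
tool_pos: [0.6365, 0.016, 0.0703]
tool_rot: [179.7, 1.3, -6.0]
force: [-30.1, -0.4, 20.9]
grip_width: 0.0005
grasp_force: 15.3
```

The drawer hit its stop at TCP x of 0.6365, with about 30 N of push. I'll back off and check.

```bash
python3 -m jog '[[0,-0.5,0,0,0],[0,-1,0,0,0],[0,-1,0,0,0],[0,-1,0,0,0],[0,0,0,-1,0],[0,0,0,-1,0],[0,0,0,-1,0],[0,0,0,-1,0],[0,0,0,-1,0],[0,-1,0,0,0],[0,-1,0,0,0],[0,0,0,0,0]]'
python3 - <<'E'
from h import *
a=save('scene','f1'); b=save('side','f2')
cv2.imwrite('pics/f.png',np.hstack([cv2.resize(a['color'][130:400,130:530],(400,270)),b['color'][90:360,180:580]])[:,:,::-1])
for c in (a,b):
    P=cloud(c);hsv=cv2.cvtColor(c['color'],cv2.COLOR_RGB2HSV); f=np.array([.9945,-.1045]);s=(P[...,:2]-[.699,.010])@f
    w=((hsv[...,0]<12)|(hsv[...,0]>170))&(hsv[...,1]>90)&(hsv[...,2]<130)&(c['range_z']>0)&(abs(s)<.08)&(abs((P[...,:2]-[.699,.01])@[.1045,.9945])<.1)
    print('board front s',np.percentile(s[w&(P[...,2]>.03)&(P[...,2]<.09)],[1,5,50]).round(4))
E
```

```text
time_s: 28.45
tool_pos: [0.5353, 0.0273, 0.1714]
tool_rot: [179.9, 0.0, -5.9]
force: [-0.1, 0.3, -0.9]
grip_width: 0.0007
grasp_force: 0.0Traceback (most recent call last):
  File "<stdin>", line 7, in <module>
    return _quantile_unchecked(
        a, q, axis, out, overwrite_input, method, keepdims, weights)
    return _ureduce(a,
                    func=_quantile_ureduce_func,
    ...<5 lines>...
                    overwrite_input=overwrite_input,
                    method=method)
    r = func(a, **kwargs)
    result = _quantile(arr,
                       quantiles=q,
    ...<2 lines>...
                       out=out,
                       weights=wgt)
    slices_having_nans = np.isnan(arr[-1, ...])
                                  ~~~^^^^^^^^^
IndexError: index -1 is out of bounds for axis 0 with size 0
```

View pics/f.png

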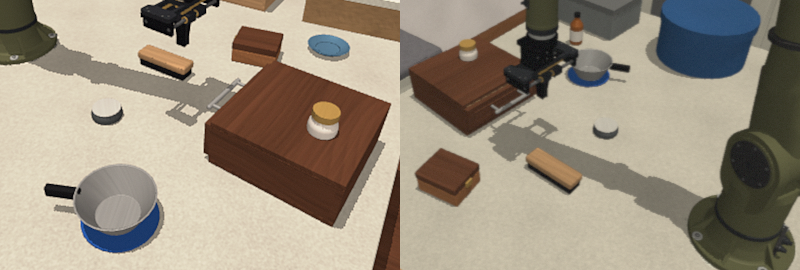

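The drawer is flush at (215,130), the pot is empty and upright on the coaster at (115,200), and the bystanders haven't moved. I'll hand it in.

```bash
python3 -c "
from cell import env
print(env.sign_off())"
```

```text
the job is handed in; nothing more can be done
None
```

The job is handed in at about 28.5 s: all five balls are in the drawer, the empty pot stands upright within about 5 mm of the coaster's centre, the drawer is pushed to its stop, and the watch case, tin and brush were left alone (the hand-in gave no verdict).

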